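# Unlatch the board carrier, drop its prop leg and hold the board upright for probing

## Robot

A 6-joint arm with a two-finger parallel gripper is mounted at the origin on the work surface. World frame = base frame: x ahead of the robot, y to its left, z up, the work surface at z = 0. Lengths are in m, angles in rad, forces in N, time in s.
With the tool pointing down it reaches from about 0.225 to 0.875 m from the base axis. Payload 3.4 kg.
Tool frame: the origin (TCP) lies at the very end of the fingers, on their centre line; the grasp point (between the pads) lies 19 mm behind it; z points along the fingers, y is the direction in which the jaws open and shut (so a half turn about z gives the same grasp; the last joint's range is limited). The gripper opens to 85 mm and grips with 20 to 120 N. Pads are 22 mm wide; open, the fingers measure 114 mm over their backs; the gripper's body (76 mm by 85 mm) begins 54 mm behind the grasp point. The pads swing forward as they close: fully open they stand 13 mm farther back than shut.
Start: joints at [1.141, 0.276, 1.505, -0, 1.361, -0.121], TCP at [0.175, 0.548, 0.197] pointing down, gripper open.
Joint ranges: [-2.89, 2.89], [-0.75, 2.08], [0.22, 2.7], [-1.18, 4.32], [0.11, 2.71], [-2.7, 2.7]. Speed limits (rad/s): [2.57, 2.57, 3.14, 3.14, 3.14, 3.14].

## Interface

Orientations are given as a unit quaternion [w, x, y, z].
In Python, from rig import telemetry, optics, order gives the robot as it stands.
- The arm moves only by the shell command python3 -m creep 'ROWS' [FORCE]. ROWS is a JSON object of lists of equal length, an entry for each row: "slide": the shift along the world's x, y, z normalised to -1 to 1, where 1 is 0.15 m, a list of three; "twist": the turn, a rotation vector about the world's x, y, z normalised to -1 to 1, where 1 is 360 degrees, a list of three; "fingers": the gripper's target within -1 to 1 (fully open at 1, half-way at 0, shut at -1). A call has 1 to 20 rows; each row is the pose to reach, as a shift and turn from the pose commanded when the call began, turning the shorter way round; what a row does not reach only later rows make up. A row lasts 1/10 s, in which the tool goes at most 50 mm and 8.59 degrees, less where a joint would pass 70% of its speed; a pose out of reach is approached as far as the arm can. A call with a number of a shift or a turn outside -1 to 1 is refused whole. A call with a gripper value outside its range is refused whole. The fingers move at their own pace and stop on an object; FORCE is the grip in N (left out, the last holds). Time passes only in rows, so rows that repeat a pose let the fingers close. It gives the time, the measured TCP pose, the force and the opening at its end, in the units of the state.
- telemetry.get_state(): the state, without advancing time (a new reading comes with each control period).
- optics.get_image(name): name is "scene" or "top" or "wrist"; returns a dict with "img" (420x560x3 uint8, blue, green, red), "depth" (420x560 float32, m along the optical axis (not along the pixel's ray), 0 where there is no reading), "fovy" (degrees; the focal length in pixels is half the picture's height over the tangent of half this angle, whatever the lens; pixels are square), "cx", "cy" (the principal point, pixels), "world_from_camera" (4x4, takes a point from camera to world coordinates). Camera axes: x right, y down, z forward; pixel columns grow to the right and rows downward; lengths in m; the calibration is good to about 2 mm. A picture is of the moment at which its call begins.
- order.sign_off(): hands the job in, once; it reports no verdict.
The state is a dict: "clock": time; "qpos": joint angles; "qd": joint speeds; "effort": joint torques, N m; "position": TCP position; "ee_rot": TCP orientation; "contact_force": force on the tool from outside, world axes, zero at the start; "moment": the same for the moment, N m; "width": finger opening in m.
Only numpy, scipy, OpenCV 4.12 (cv2) and the standard library are available. Lean on these libraries where they do the work, as an engineer would, in place of code of your own. Each camera call takes 0.05 s, during which the arm holds its last target.

## Task

On the test jig, turn the swivel latch by its grip until its long finger points at the mark pin, leaving the board carrier free to swing. Then flip the carrier's prop leg over its top centre and all the way down behind the carrier. Finally pull the board carrier up by its rail until the board stands upright, and finish while still holding it there against its tendency to tip back; do not let go, and do not push the loose items around it about.

Things in the scene. Friction and masses are not known exactly. Their poses are not given: they have to be found in the camera images.
- jig: Fixed jig: aluminium base plate 290 x 390 x 12 mm lying on the bench. Origin: on the bench surface, vertically below the middle of the carrier's hinge line. Axes: z up, y along the hinge line (towards the prop-leg end), x horizontal, from the carrier's front to its back (roughly away from the robot, the way the carrier leans). The plate spans x -150..+140, y -205..+185 mm.
- hinge (a point): Middle of the carrier's hinge line, 35 mm above the bench; the carrier turns about this point around the jig's y axis.
- carrier: Board carrier: aluminium frame 140 mm wide (y), 145 mm tall, 10 mm thick holding a green circuit board. Origin on the hinge line; its z axis points up along the frame, its x axis out of the frame's back. It starts leaning 0.40 rad back (towards jig +x) against its stop; it has no stop at upright (it can go 0.25 rad past it to the front). Gravity (0.6 kg) and a spring tip it back at all times: pulling the rail needs about 3 N. Upright = carrier z axis vertical.
- rail_mid (a point): Middle of the carrier's pull rail: round steel bar 14 mm in diameter, 114 mm long, parallel to the hinge line and 190 mm from it (above the carrier's top edge, on two posts 100 mm apart, 38 mm of free space below the bar). Can be pinched from above, fingers closing across it; it may turn between the fingers.
- stand_pivot (a point): Pivot of the prop leg (kickstand), on the carrier's +y end, 80 mm up the carrier from the hinge line and 93 mm to +y of its middle.
- stand_foot (a point): Centre of the prop leg's rubber foot (cylinder 16 mm in diameter, 24 mm long), 100 mm from the pivot. The leg is a round steel bar 12 mm in diameter, 0.12 kg. At the start it points up and leans a little to the front (jig -x), foot about 205 mm above the bench; nothing stands beside or in front of its upper half.
- stand (a joint): Angle of the prop leg relative to the carrier, rad: 0 = pointing up along the carrier, growing as it swings over the top to the back (jig +x) and down. Range -0.75 to 2.20; 2.20 = fully down, on its stop. Starts between -0.68 and -0.55. With the carrier leaning 0.40 back the leg is vertical at -0.40. A weak friction holds it near vertical; pushed to the back beyond about 0.0 it falls on by its own weight to the stop, in about 2 s, and stays there.
- latch (a joint): Angle of the swivel latch, rad, growing anticlockwise seen from above. Starts between 0 and 0.15, where the finger lies across the front of the carrier's -y end, in the way of its coming upright (the carrier would jam against it). At 1.35 the finger points straight at the mark pin. Range -0.05 to 1.9; friction about 0.15 N m holds it where it is left.
- latch_grip (a point): On the latch's vertical axis, at the height to grip (122 mm above the bench). Black bar grip 40 mm long (along the finger), 14 mm wide, its top 140 mm above the bench; it stands on the finger, whose top is 98 mm above the bench. Axis at jig x -15, y -155 mm.
- latch_tip (a point): Centre of the end of the latch's finger (steel bar 12 mm wide, 10 mm thick), 100 mm from the latch axis, 93 mm above the bench.
- mark (a point): Top centre of the mark pin: upright steel pin 10 mm in diameter, top 96 mm above the bench, 118 mm from the latch axis; a white line on the plate runs from the latch towards it.
- heatsink: Bystander on the plate in front of the carrier: finned aluminium block 40 x 40 x 26 mm; origin under its centre.
- screw_jar: Bystander on the plate behind the carrier: clear jar 40 mm in diameter, 45 mm tall; origin under its centre.
- screwdriver: Bystander on the bench: screwdriver lying on the right.
- meter: Bystander: hand-held multimeter 150 x 75 x 35 mm lying on the left.
- fan: Bystander: black cooling fan 60 x 60 x 25 mm lying at the far right.
- reel: Bystander: grey reel 60 mm in diameter, 40 mm tall, on the right.
- parts_tray: Bystander: black divided tray 120 x 90 x 30 mm on the left.

How it is judged:
On the way, in this order (a step that is already met when the one before it is completed fails the run):
1. the latch finger points at the mark pin (value of joint latch between 1.19 and 1.51 rad), for 0.2 s.
2. the prop leg is over centre and fully down, with the latch still at the mark (all of step 1 and value of joint stand above 2.1 rad), for 0.2 s.
3. the carrier stands upright, held by the robot (all of step 2 and angle between carrier's own z axis and vertical below 0.08 rad and contact force between the fingers and carrier above 1 N), for 0.3 s.
At the end, for the whole second after the job is handed in: Still at the end: the latch finger points at the mark pin (joint within 0.16 rad of 1.35), the prop leg is fully down (joint above 2.10), and the fingers hold the carrier upright, at rest (within 0.08 rad of vertical, contact force above 1 N) (all of step 3 and angular speed of carrier below 0.1 rad/s); the arm keeps its last pose, push and grip.
It fails at once if a loose bystander is pushed more than 40 mm (distance of any of heatsink, screw_jar, screwdriver, meter, fan, reel, parts_tray from where it was at the start of the episode above 0.04 m).
It also fails if it takes over 64 s, if anything falls off the work surface, if the arm or the gripper's body presses on something with over 40 N, if the wrist force passes 120 N, or if a joint passes its speed limit or range.

## Working session

There is one attempt and no reset: what is moved stays moved. The work goes in short steps, Python scripts to look and compute and a shell command to move; the robot and the scene stay as the last step left them, time stands still between calls to the robot, and variables do not carry over. Pictures are saved under pics/ and viewed, and the job is handed in when it is done.

```bash
ls; mkdir -p pics; python3 - <<'E'
from rig import telemetry, optics
import cv2
s=telemetry.get_state()
for k,v in s.items(): print(k,v)
for n in ["scene","top","wrist"]:
    d=optics.get_image(n); cv2.imwrite(f"pics/{n}0.png",d["img"]); print(n,d["fovy"],d["cx"],d["cy"],d["world_from_camera"])
E
```

```text
pics
clock 0.0
qpos [ 1.14098400e+00  2.76606184e-01  1.50615039e+00 -4.71183736e-06
  1.36066618e+00 -1.20994081e-01]
qd [-1.88440686e-04 -1.54210500e-03 -6.28720767e-04  9.48923538e-04
 -4.29416708e-05  1.23233124e-03]
effort [-1.69006780e-03 -4.16775799e+01 -2.45803338e+01 -4.85846103e-04
  1.12240354e-02  1.02611133e-05]
position [0.17451853 0.54725957 0.19572649]
ee_rot [-2.46617707e-04  1.53795726e-01  9.88102240e-01 -8.81194952e-04]
contact_force [-0.83420528  0.10287698  0.23000268]
moment [-0.03511443  0.02532686  0.00256996]
width 0.08540691629462897
scene 52.73766082353279 275.1392357601791 213.55191703317624 [[ 0.05972776  0.79623459 -0.60203246  1.19626306]
 [ 0.998171   -0.05328381  0.02855677 -0.05638266]
 [-0.0093407  -0.60263697 -0.7979608   1.05516437]
 [ 0.          0.          0.          1.        ]]
top 51.255075470759756 279.1083896675335 208.82173278097034 [[ 0.01863611 -0.99231931  0.12229094  0.40350062]
 [-0.99950607 -0.02158581 -0.02283994 -0.01719141]
 [ 0.02530426 -0.12180489 -0.99223146  1.31674113]
 [ 0.          0.          0.          1.        ]]
wrist 60.20441725579111 281.38665839781464 213.0977348949892 [[ 0.30488724  0.90392405  0.2999418   0.09823032]
 [ 0.95238586 -0.28863622 -0.09823596  0.57298113]
 [-0.00222378  0.31561121 -0.94888599  0.37206331]
 [ 0.          0.          0.          1.        ]]
```

View pics/scene0.png

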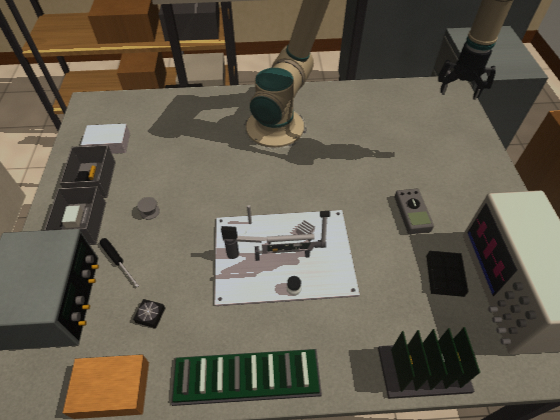

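View pics/top0.png

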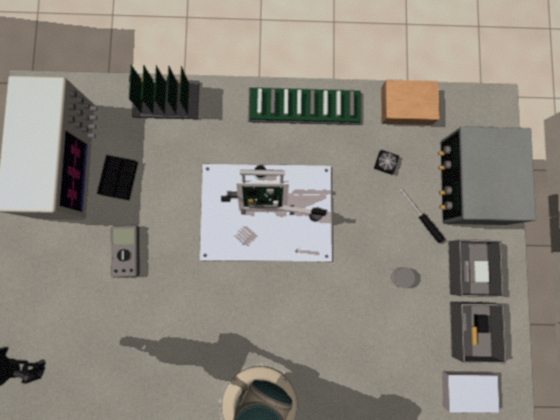

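The plate fills about x 200-332, y 163-261 in the top view. The black latch grip is at about (317,213), and the prop-leg foot is at about (226,198). I'll fit the plate and zoom in.

```bash
cat > h.py <<'E'
import numpy as np, cv2
from rig import telemetry, optics
def grab(n):
    d=optics.get_image(n); d["f"]=d["img"].shape[0]/2/np.tan(np.radians(d["fovy"])/2); return d
def ray(d,u,v):
    T=d["world_from_camera"]; r=T[:3,:3]@np.array([(u-d["cx"])/d["f"],(v-d["cy"])/d["f"],1]); return T[:3,3],r
def onz(d,u,v,z):
    o,r=ray(d,u,v); return o+r*(z-o[2])/r[2]
def proj(d,p):
    T=d["world_from_camera"]; c=T[:3,:3].T@(np.asarray(p)-T[:3,3]); return c[:2]/c[2]*d["f"]+[d["cx"],d["cy"]]
def cloud(d):
    h,w=d["depth"].shape; u,v=np.meshgrid(np.arange(w),np.arange(h)); z=d["depth"]
    c=np.stack([(u-d["cx"])/d["f"]*z,(v-d["cy"])/d["f"]*z,z],-1); T=d["world_from_camera"]
    return c@T[:3,:3].T+T[:3,3]
def crop(d,name,x0,y0,x1,y1,k):
    cv2.imwrite(f"pics/{name}.png",cv2.resize(d["img"][y0:y1,x0:x1],None,fx=k,fy=k,interpolation=cv2.INTER_CUBIC))
E
python3 - <<'E'
from h import *
for n,b in [("top",(190,150,350,270)),("scene",(205,190,365,310))]:
    d=grab(n); crop(d,n+"1",*b,5)
    P=cloud(d); hsv=cv2.cvtColor(d["img"],cv2.COLOR_BGR2HSV)
    m=((hsv[...,2]>165)&(hsv[...,1]<50)).astype(np.uint8); m[:,:195]=0;m[:,370:]=0;m[:150]=0;m[310:]=0
    cs,_=cv2.findContours(m,0,1); c=max(cs,key=cv2.contourArea); r=cv2.minAreaRect(c)
    q=cv2.approxPolyDP(cv2.convexHull(c),6,True)[:,0]
    print(n,[ (tuple(p),onz(d,*p,0.012).round(4)) for p in q])
    a=np.array([onz(d,*p,0.012)[:2] for p in c[:,0]],np.float32); rr=cv2.minAreaRect(a); print(rr)
E
```

```text
top [((np.int32(202), np.int32(165)), array([0.6929, 0.1887, 0.012 ])), ((np.int32(330), np.int32(166)), array([ 0.6992, -0.2   ,  0.012 ])), ((np.int32(331), np.int32(260)), array([ 0.4145, -0.2042,  0.012 ])), ((np.int32(200), np.int32(259)), array([0.4102, 0.1833, 0.012 ]))]
((0.5542377233505249, -0.007274717092514038), (0.29143810272216797, 0.3913082778453827), 0.6576669216156006)
scene [((np.int32(341), np.int32(210)), array([0.4091, 0.1855, 0.012 ])), ((np.int32(359), np.int32(294)), array([0.6954, 0.1901, 0.012 ])), ((np.int32(215), np.int32(304)), array([ 0.6996, -0.1968,  0.012 ])), ((np.int32(216), np.int32(279)), array([ 0.6249, -0.1959,  0.012 ]))]
((0.5541501641273499, -0.004738911986351013), (0.288311630487442, 0.3877015709877014), 0.5547994375228882)
```

```bash
ls pics
```

```text
scene0.png
scene1.png
top0.png
top1.png
wrist0.png
```

View pics/top1.png

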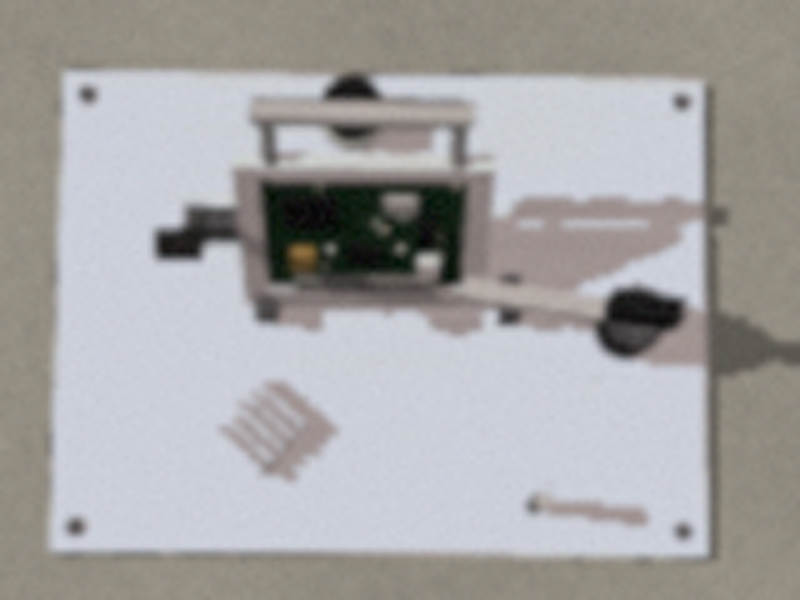

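View pics/scene1.png

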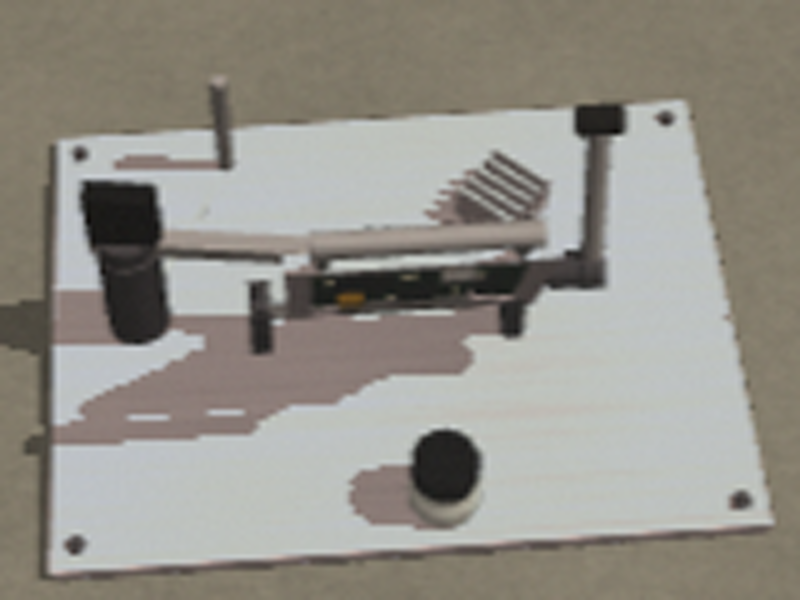

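The top crop shows the rail centre at about (363,112), the leg foot at (180,243), the grip top at (643,307) and the mark at (535,500). The scene crop shows the rail at (428,240), the foot at (600,120) and the mark top at (218,78). I'll triangulate these.

```bash
cat >> h.py <<'E'
def tri(rays):
    A=np.zeros((3,3));b=np.zeros(3)
    for o,r in rays:
        r=r/np.linalg.norm(r);M=np.eye(3)-np.outer(r,r);A+=M;b+=M@o
    p=np.linalg.solve(A,b); return p
O=np.array([0.5592,0.0040,0]); YAW=np.radians(0.6)
RJ=np.array([[np.cos(YAW),-np.sin(YAW),0],[np.sin(YAW),np.cos(YAW),0],[0,0,1]])
def j2w(p): return O+RJ@np.asarray(p)
def w2j(p): return RJ.T@(np.asarray(p)-O)
E
python3 - <<'E'
from h import *
t=grab("top");s=grab("scene")
off={"t":(190,150),"s":(205,190)}
T=lambda u,v:(u/5-.4+190,v/5-.4+150)
S=lambda u,v:(u/5-.4+205,v/5-.4+190)
pts={"rail":((363,112),(428,240),.210),"foot":((180,243),(600,120),.205),"mark":((535,500),(218,78),.096),"grip":((643,307),None,.14),"fingerstart":((465,287),None,.098),"pl1":((88,94),(740,499),.014),"pl2":((682,102),(76,544),.014),"pl3":((683,531),(79,153),.014),"pl4":((76,526),(665,118),.014)}
for k,(a,b,z) in pts.items():
    p=onz(t,*T(*a),z); print(k,"top@z",p.round(4),"jig",w2j(p).round(4))
    if b:
        p=onz(s,*S(*b),z); print("   scene@z",p.round(4)); 
        p=tri([ray(t,*T(*a)),ray(s,*S(*b))]); print("   tri",p.round(4),w2j(p).round(4))
for n,p in {"grip":[-.015,-.155,.14],"rail":[.19*np.sin(.4),0,.035+.19*np.cos(.4)]}.items(): print(n,j2w(p))
# depth of high things
P=cloud(t)
for n,a in {"grip":(643,307),"rail":(363,112),"foot":(180,243)}.items():
    u,v=np.round(T(*a)).astype(int); print(n,P[v,u].round(4))
E
```

```text
rail top@z [0.6344 0.0026 0.21  ] jig [ 0.0751 -0.0022  0.21  ]
   scene@z [0.6331 0.0056 0.21  ]
   tri [0.6341 0.004  0.2116] [ 0.0749 -0.0008  0.2116]
foot top@z [0.5649 0.0947 0.205 ] jig [0.0067 0.0906 0.205 ]
   scene@z [0.5633 0.098  0.205 ]
   tri [0.5648 0.096  0.207 ] [0.0066 0.092  0.207 ]
mark top@z [ 0.4408 -0.0961  0.096 ] jig [-0.1195 -0.0988  0.096 ]
   scene@z [ 0.4373 -0.0977  0.096 ]
   tri [ 0.4406 -0.0967  0.1001] [-0.1196 -0.0994  0.1001]
grip top@z [ 0.5449 -0.1505  0.14  ] jig [-0.0159 -0.1543  0.14  ]
fingerstart top@z [ 0.5591 -0.055   0.098 ] jig [-0.0007 -0.0589  0.098 ]
pl1 top@z [0.6823 0.1724 0.014 ] jig [0.1249 0.1671 0.014 ]
   scene@z [0.6817 0.1748 0.014 ]
   tri [0.6822 0.1734 0.0152] [0.1248 0.1681 0.0152]
pl2 top@z [ 0.6861 -0.1876  0.014 ] jig [ 0.1249 -0.1929  0.014 ]
   scene@z [ 0.6852 -0.1841  0.014 ]
   tri [ 0.6857 -0.1856  0.0154] [ 0.1245 -0.1909  0.0154]
pl3 top@z [ 0.4266 -0.1896  0.014 ] jig [-0.1346 -0.1922  0.014 ]
   scene@z [ 0.425  -0.1872  0.014 ]
   tri [ 0.4266 -0.1881  0.0164] [-0.1346 -0.1907  0.0164]
pl4 top@z [0.4227 0.1694 0.014 ] jig [-0.1347  0.1668  0.014 ]
   scene@z [0.4222 0.1727 0.014 ]
   tri [0.4229 0.1709 0.0149] [-0.1346  0.1683  0.0149]
grip [ 0.54582395 -0.15114858  0.14      ]
rail [0.63318543 0.0047748  0.21000159]
grip [ 0.5451 -0.1501  0.1384]
rail [0.6324 0.0029 0.2194]
foot [0.5641 0.0927 0.2144]
```

The points agree with the stated sizes to within 1-3 mm: rail at 0.210, foot at jig (0.007, 0.092), and the latch axis at world (0.5455,-0.151). The latch is at about 0.115 rad and needs about +70.7°. The jaw yaw is 72.3° now and has to become -8.3° for the grip.

```bash
R='{"slide":[[0.12,-0.23,0.1],[0.25,-0.47,0.3],[0.37,-0.7,0.35],[0.494,-0.931,0.35]],"twist":[[0,0,-0.011],[0,0,-0.022],[0,0,-0.033],[0,0,-0.045]],"fingers":[1,1,1,1]}'
python3 -m creep '{"slide":[[0.12,-0.23,0.1],[0.25,-0.47,0.3],[0.37,-0.7,0.35],[0.494,-0.931,0.353]],"twist":[[0,0,-0.011],[0,0,-0.022],[0,0,-0.033],[0,0,-0.045]],"fingers":[1,1,1,1]}' 40
python3 -m creep '{"slide":[[0.12,-0.23,0],[0.25,-0.47,0],[0.37,-0.7,0],[0.494,-0.931,0]],"twist":[[0,0,-0.011],[0,0,-0.022],[0,0,-0.033],[0,0,-0.045]],"fingers":[1,1,1,1]}'
python3 -m creep '{"slide":[[0.12,-0.23,0],[0.25,-0.47,0],[0.37,-0.7,0],[0.494,-0.931,0]],"twist":[[0,0,-0.011],[0,0,-0.022],[0,0,-0.033],[0,0,-0.045]],"fingers":[1,1,1,1]}'
python3 -m creep '{"slide":[[0.12,-0.23,0],[0.25,-0.47,0],[0.37,-0.7,0],[0.494,-0.931,0]],"twist":[[0,0,-0.011],[0,0,-0.022],[0,0,-0.033],[0,0,-0.045]],"fingers":[1,1,1,1]}'
python3 -m creep '{"slide":[[0.12,-0.23,0],[0.25,-0.47,0],[0.37,-0.7,0],[0.494,-0.931,0],[0.494,-0.931,0],[0.494,-0.931,0]],"twist":[[0,0,-0.011],[0,0,-0.022],[0,0,-0.033],[0,0,-0.044],[0,0,-0.044],[0,0,-0.044]],"fingers":[1,1,1,1,1,1]}'
```

```text
clock: 0.75
position: [0.25, 0.4078, 0.2514]
ee_rot: [0.001, 0.293, 0.956, 0.002]
contact_force: [0.5, 0.5, -0.3]
width: 0.0852
clock: 1.15
position: [0.3233, 0.2671, 0.2498]
ee_rot: [0.0, 0.425, 0.905, 0.0]
contact_force: [0.8, 0.7, 0.0]
width: 0.0856
clock: 1.55
position: [0.3975, 0.1274, 0.2498]
ee_rot: [0.0, 0.548, 0.836, 0.0]
contact_force: [0.9, -0.3, -0.2]
width: 0.0853
clock: 1.95
position: [0.4716, -0.0123, 0.2498]
ee_rot: [0.0, 0.661, 0.751, 0.0]
contact_force: [0.7, 0.1, -0.0]
width: 0.0854
clock: 2.55
position: [0.5451, -0.1509, 0.2489]
ee_rot: [-0.001, 0.757, 0.653, -0.0]
contact_force: [0.4, -0.1, 0.5]
width: 0.0857
```

```bash
python3 - <<'E'
from h import *
w=grab("wrist"); crop(w,"w1",0,0,560,420,1)
for n,p in {"grip":j2w([-.015,-.155,.14]),"mark":j2w([-.1195,-.099,.096]),"tcp":[.5451,-.1509,.13]}.items(): print(n,proj(w,p))
E
```

```text
grip [281.55605067 198.31449218]
mark [157.00939182 143.32793765]
tcp [280.6510769  194.89828884]
```

View pics/w1.png

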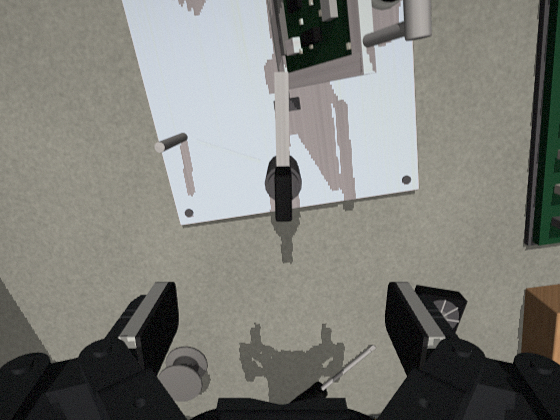

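The grip is centred between the jaws at about (284,194), predicted (282,198), and the finger lines up with the tool. The mark top is at (160,147). I'll refine the turn angle and descend.

```bash
python3 - <<'E'
from h import *
w=grab("wrist")
g=onz(w,284,194,.14);m=onz(w,160,147,.096);f=onz(w,281,78,.098)
print(g,m,np.linalg.norm((m-g)[:2]))
a=lambda v:np.degrees(np.arctan2(v[1],v[0]))
print("finger",a(f-g),"mark",a(m-g),a(m-g)-a(f-g))
E
python3 -m creep '{"slide":[[0,0,-0.2],[0,0,-0.4],[0,0,-0.6],[0,0,-0.8],[0,0,-0.9],[0,0,-0.975],[0,0,-0.975],[0,0,-0.975]],"twist":[[0,0,0],[0,0,0],[0,0,0],[0,0,0],[0,0,0],[0,0,0],[0,0,0],[0,0,0]],"fingers":[1,1,1,1,1,1,1,1]}'
python3 -m creep '{"slide":[[0,0,0],[0,0,0],[0,0,0],[0,0,0],[0,0,0],[0,0,0],[0,0,0],[0,0,0],[0,0,0],[0,0,0]],"twist":[[0,0,0],[0,0,0],[0,0,0],[0,0,0],[0,0,0],[0,0,0],[0,0,0],[0,0,0],[0,0,0],[0,0,0]],"fingers":[-1,-1,-1,-1,-1,-1,-1,-1,-1,-1]}' 60
```

```text
[ 0.54798237 -0.14701684  0.14      ] [ 0.44210243 -0.09908655  0.096     ] 0.11622337623772955
finger 83.14450914091545 mark 155.6444364956554 72.49992735473997
clock: 3.45
position: [0.5458, -0.1501, 0.1042]
ee_rot: [0.001, 0.756, 0.654, 0.0]
contact_force: [-0.3, 0.0, -0.5]
width: 0.0852
clock: 4.45
position: [0.5464, -0.1507, 0.1038]
ee_rot: [0.001, 0.757, 0.654, 0.001]
contact_force: [3.6, -0.0, 3.6]
width: 0.01
```

```bash
python3 -m creep '{"slide":[[0,0,0],[0,0,0],[0,0,0],[0,0,0],[0,0,0],[0,0,0],[0,0,0],[0,0,0],[0,0,0],[0,0,0],[0,0,0],[0,0,0],[0,0,0],[0,0,0],[0,0,0],[0,0,0],[0,0,0]],"twist":[[0,0,0.014],[0,0,0.028],[0,0,0.042],[0,0,0.056],[0,0,0.07],[0,0,0.084],[0,0,0.098],[0,0,0.112],[0,0,0.126],[0,0,0.14],[0,0,0.154],[0,0,0.168],[0,0,0.18],[0,0,0.19],[0,0,0.199],[0,0,0.199],[0,0,0.199]],"fingers":[-1,-1,-1,-1,-1,-1,-1,-1,-1,-1,-1,-1,-1,-1,-1,-1,-1]}'
python3 - <<'E'
from h import *
w=grab("wrist"); crop(w,"w2",0,0,560,420,1)
t=grab("top"); crop(t,"t2",190,150,350,270,5)
E
```

```text
clock: 6.15
position: [0.544, -0.1519, 0.1038]
ee_rot: [-0.001, 0.231, 0.973, -0.002]
contact_force: [-0.4, -3.8, 5.6]
width: 0.0102
```

View pics/w2.png

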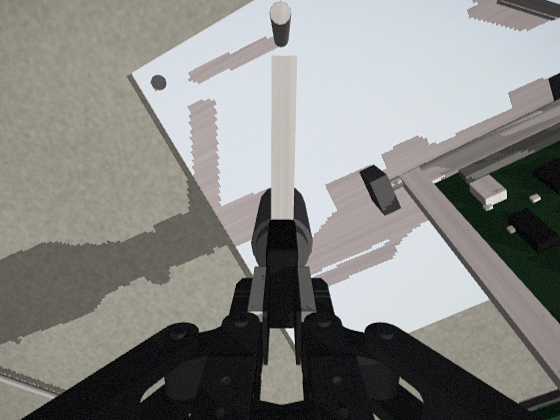

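View pics/t2.png

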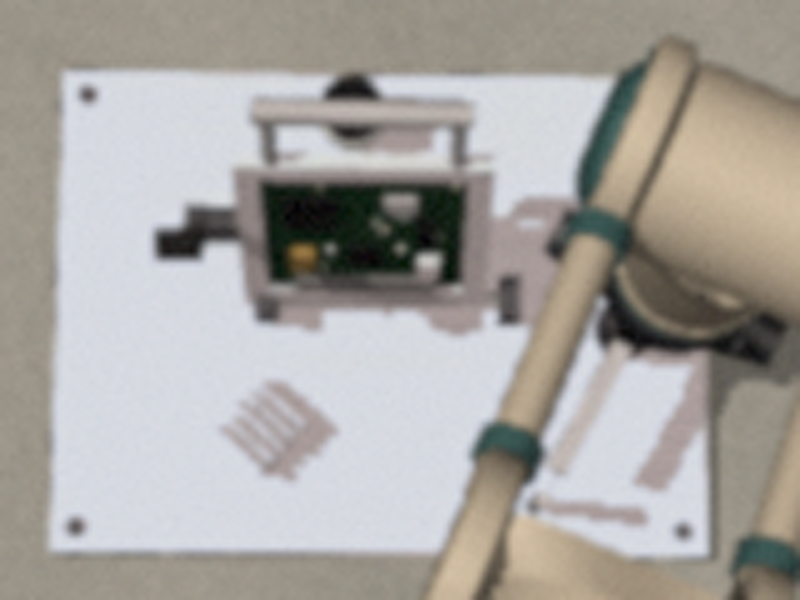

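The finger (column 284-285) points straight at the mark pin (281,13). I'll release, rise and go to the front of the prop leg.

```bash
python3 -m creep '{"slide":[[0,0,0],[0,0,0],[0,0,0],[0,0,0],[0,0,0],[0,0,0],[0,0,0.2],[0,0,0.5],[0,0,0.8],[0,0,1],[0,0,1]],"twist":[[0,0,0],[0,0,0],[0,0,0],[0,0,0],[0,0,0],[0,0,0],[0,0,0],[0,0,0],[0,0,0],[0,0,0],[0,0,0]],"fingers":[1,1,1,1,1,1,1,1,1,1,1]}'
python3 -m creep '{"slide":[[-0.1,0.2,0],[-0.2,0.4,0],[-0.3,0.6,0],[-0.38,0.84,0],[-0.38,0.84,0]],"twist":[[0,0,-0.02],[0,0,-0.04],[0,0,-0.06],[0,0,-0.08],[0,0,-0.1]],"fingers":[1,0,-1,-1,-1]}'
python3 -m creep '{"slide":[[0,0.2,0],[0,0.4,0],[0,0.6,0],[0,0.84,0],[0,0.84,0],[0,0.84,0]],"twist":[[0,0,-0.02],[0,0,-0.04],[0,0,-0.06],[0,0,-0.074],[0,0,-0.074],[0,0,-0.074]],"fingers":[-1,-1,-1,-1,-1,-1]}'
python3 - <<'E'
from h import *
w=grab("wrist"); crop(w,"w3",0,0,560,420,1)
t=grab("top"); crop(t,"t3",190,150,350,270,5)
E
```

```text
clock: 7.35
position: [0.548, -0.1514, 0.2588]
ee_rot: [0.005, 0.231, 0.973, -0.001]
contact_force: [0.5, -0.8, 0.3]
width: 0.0855
clock: 7.85
position: [0.4855, -0.0204, 0.2526]
ee_rot: [-0.002, 0.521, 0.854, 0.001]
contact_force: [0.3, -0.7, -0.1]
width: 0.0283
clock: 8.45
position: [0.4876, 0.1019, 0.2524]
ee_rot: [-0.0, 0.702, 0.712, -0.001]
contact_force: [0.0, -0.4, -0.1]
width: 0.0003
```

View pics/w3.png

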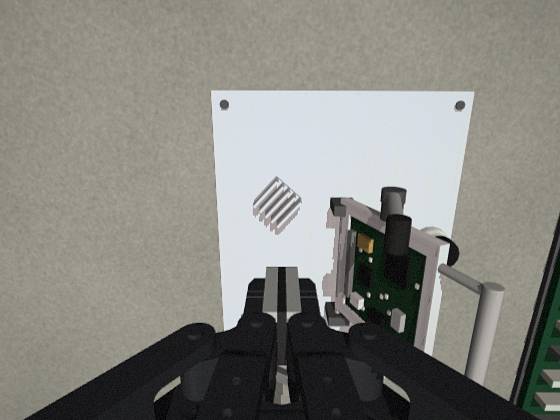

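View pics/t3.png

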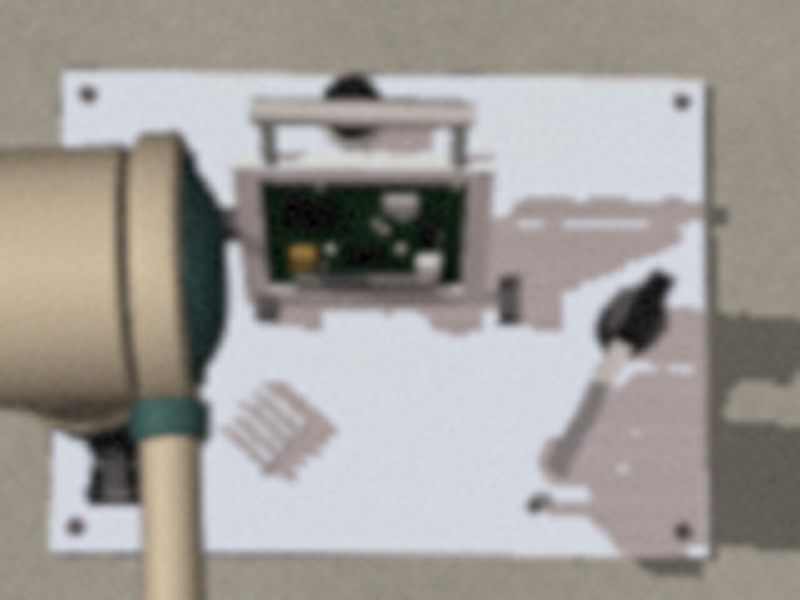

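```bash
python3 - <<'E'
from h import *
w=grab("wrist"); s=telemetry.get_state()
print(w["world_from_camera"][:3,3])
print("foot pred",proj(w,[.565,.096,.206]),"tcp",proj(w,s["position"]), "pivot", proj(w,j2w([.031,.093,.109])))
print("foot @ .215", onz(w,397,222,.215), w2j(onz(w,397,222,.215)))
E
```

```text
[0.4875252  0.18246927 0.42890028]
foot pred [397.02112516 231.97323576] tcp [280.49072666 254.58823296] pivot [391.40259268 192.11253491]
foot @ .215 [0.56110939 0.10619688 0.215     ] [0.00297947 0.10217128 0.215     ]
```

```bash
python3 -m creep '{"slide":[[0,0,-0.25],[0,0,-0.5],[0.2,0,-0.5],[0.3,0,-0.5],[0.36,0,-0.5],[0.42,0,-0.5],[0.48,0,-0.5],[0.54,0,-0.5],[0.6,0,-0.5],[0.66,0,-0.5],[0.72,0,-0.5],[0.78,0,-0.5]],"twist":[[0,0,0],[0,0,0],[0,0,0],[0,0,0],[0,0,0],[0,0,0],[0,0,0],[0,0,0],[0,0,0],[0,0,0],[0,0,0],[0,0,0]],"fingers":[-1,-1,-1,-1,-1,-1,-1,-1,-1,-1,-1,-1]}'
python3 - <<'E'
from h import *
w=grab("wrist"); crop(w,"w4",0,0,560,420,1)
E
```

```text
clock: 9.8
position: [0.606, 0.1017, 0.1783]
ee_rot: [0.0, 0.703, 0.711, 0.0]
contact_force: [-0.9, -0.3, 0.1]
width: 0.0001
```

View pics/w4.png

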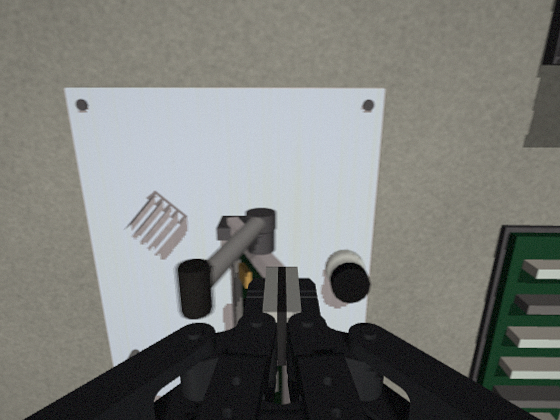

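```bash
python3 - <<'E'
from h import *
w=grab("wrist"); t=grab("top"); s=grab("scene"); st=telemetry.get_state()
print(st["position"],w["world_from_camera"][:3,3])
P=cloud(w); 
for u,v in [(195,270),(195,300),(235,245),(262,240),(280,275)]: print((u,v),P[v,u].round(4),w2j(P[v,u]).round(4))
print("foot orig pred",proj(w,[.565,.096,.206]),"tcp",proj(w,st["position"]))
crop(t,"t4",190,150,350,270,5);crop(s,"s4",205,190,365,310,5)
E
```

```text
[0.60514316 0.10158216 0.17805916] [0.60681451 0.18302827 0.35436549]
(195, 270) [0.5696 0.1075 0.2085] [0.0114 0.1034 0.2085]
(195, 300) [0.5694 0.0941 0.2116] [0.0111 0.09   0.2116]
(235, 245) [0.5815 0.0989 0.1603] [0.0233 0.0946 0.1603]
(262, 240) [0.5951 0.0839 0.1166] [0.0367 0.0796 0.1166]
(280, 275) [0.6075 0.1136 0.2241] [0.0494 0.1091 0.2241]
foot orig pred [187.94649634 289.70478296] tcp [275.32890336 253.95864101]
```

View pics/s4.png

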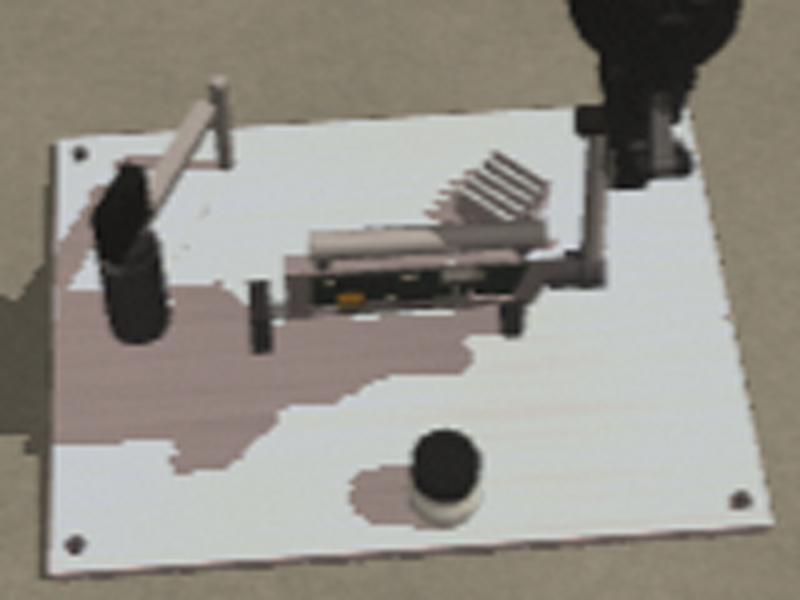

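```bash
python3 - <<'E'
from h import *
s=grab("scene"); st=telemetry.get_state()
print(st["clock"],st["position"],st["contact_force"]); 
p=st["position"]; q=proj(s,p); print(q,(q-[205,190]+.4)*5)
crop(s,"s5",160,100,440,310,2.8)
P=cloud(s)
for u,v in [(645,172),(620,178),(690,160),(600,120),(655,100)]:
    a,b=round(u/5+205-.4),round(v/5+190-.4); print(u,v,P[b,a].round(3))
E
```

```text
10.05 [0.60489937 0.1016063  0.17813556] [-0.55544811  0.43275373 -0.58295792]
[327.30298016 233.22649953] [613.51490081 218.13249767]
645 172 [0.667 0.097 0.305]
620 178 [0.619 0.099 0.233]
690 160 [0.663 0.117 0.305]
600 120 [0.57  0.097 0.213]
655 100 [0.642 0.103 0.322]
```

View pics/s5.png

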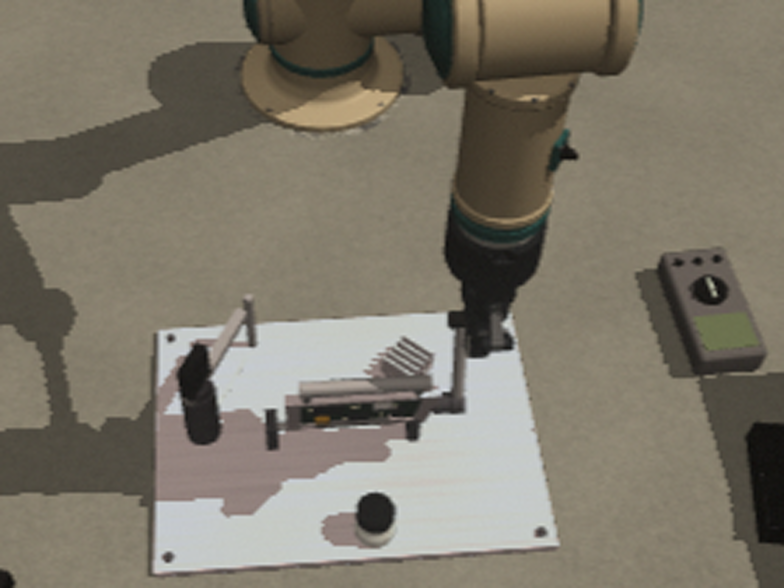

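View pics/t4.png

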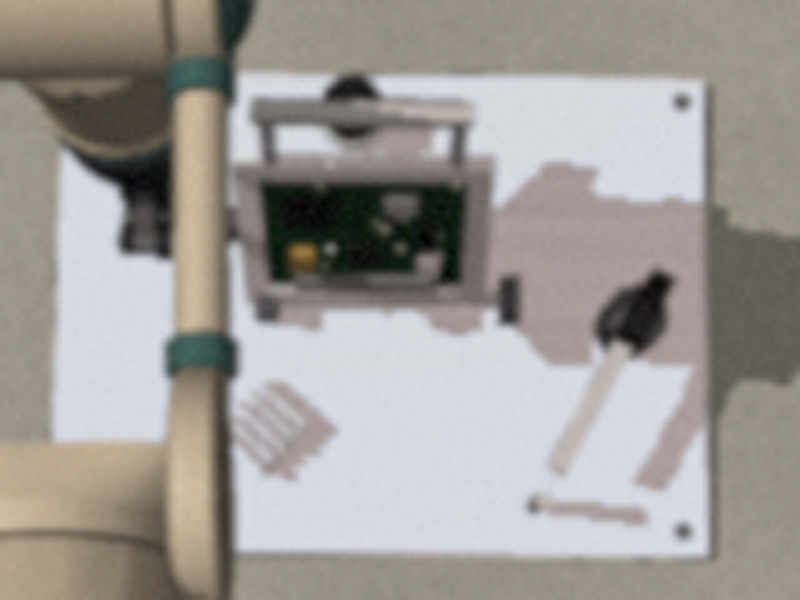

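```bash
python3 - <<'E'
from h import *
st=telemetry.get_state(); p=st["position"]
for n in ["scene","wrist","top"]:
    d=grab(n); P=cloud(d); m=(abs(P[...,0]-p[0])<.03)&(abs(P[...,1]-p[1])<.03)&(P[...,2]>.13)&(d["depth"]>0)
    q=P[m]; q=q[np.argsort(q[:,2])]; print(n,len(q),q[:60:6].round(3).tolist())
    print(proj(d,[p[0],p[1]+.011,p[2]]),proj(d,p))
    v,u=np.nonzero(m); k=np.argsort(P[m][:,2])[:8]; print([(u[i],v[i]) for i in k])
E
```

```text
scene 2129 [[0.587, 0.097, 0.131], [0.587, 0.099, 0.136], [0.587, 0.096, 0.14], [0.581, 0.104, 0.144], [0.584, 0.096, 0.149], [0.583, 0.098, 0.152], [0.58, 0.098, 0.157], [0.581, 0.096, 0.158], [0.578, 0.095, 0.164], [0.613, 0.073, 0.167]]
[331.67274031 232.98658406] [327.30298016 233.22649953]
[(np.int64(323), np.int64(238)), (np.int64(322), np.int64(238)), (np.int64(325), np.int64(238)), (np.int64(324), np.int64(238)), (np.int64(323), np.int64(237)), (np.int64(325), np.int64(237)), (np.int64(324), np.int64(237)), (np.int64(322), np.int64(237))]
wrist 23722 [[0.591, 0.098, 0.13], [0.591, 0.098, 0.13], [0.6, 0.073, 0.13], [0.597, 0.073, 0.131], [0.603, 0.073, 0.131], [0.604, 0.073, 0.131], [0.59, 0.098, 0.131], [0.602, 0.073, 0.132], [0.596, 0.072, 0.132], [0.589, 0.1, 0.132]]
[280.65341678 234.84831836] [280.44588011 254.05072262]
[(np.int64(259), np.int64(228)), (np.int64(276), np.int64(263)), (np.int64(267), np.int64(263)), (np.int64(255), np.int64(224)), (np.int64(271), np.int64(263)), (np.int64(252), np.int64(223)), (np.int64(259), np.int64(229)), (np.int64(259), np.int64(231))]
top 1411 [[0.576, 0.095, 0.268], [0.577, 0.125, 0.363], [0.576, 0.081, 0.387], [0.575, 0.081, 0.412], [0.575, 0.082, 0.423], [0.584, 0.129, 0.425], [0.577, 0.081, 0.427], [0.581, 0.076, 0.436], [0.576, 0.12, 0.444], [0.576, 0.083, 0.452]]
[220.25759433 184.50233311] [224.44957852 184.59789325]
[(np.int64(223), np.int64(190)), (np.int64(224), np.int64(187)), (np.int64(224), np.int64(188)), (np.int64(224), np.int64(189)), (np.int64(207), np.int64(184)), (np.int64(206), np.int64(183)), (np.int64(205), np.int64(182)), (np.int64(204), np.int64(181))]
```

```bash
python3 - <<'E'
from h import *
st=telemetry.get_state(); p=st["position"]
d=grab("wrist"); crop(d,"w5",180,200,380,350,4); P=cloud(d)
for v in range(235,330,6): print(v,P[v,275].round(3),d["img"][v,275])
E
```

```text
235 [0.6   0.045 0.01 ] [222 217 209]
241 [0.6   0.039 0.012] [224 218 210]
247 [0.6   0.032 0.011] [221 215 206]
253 [0.6   0.025 0.011] [214 207 199]
259 [0.601 0.073 0.125] [125 127 134]
265 [0.602 0.073 0.135] [126 128 136]
271 [0.603 0.113 0.22 ] [ 97 103 100]
277 [0.603 0.113 0.226] [ 95 100  99]
283 [0.603 0.114 0.231] [ 93 100 100]
289 [0.603 0.113 0.234] [ 96 101 101]
295 [0.603 0.114 0.239] [101 104 105]
301 [0.603 0.113 0.242] [ 98 103 102]
307 [0.603 0.113 0.246] [100 102 103]
313 [0.603 0.113 0.25 ] [168 177 180]
319 [0.603 0.111 0.25 ] [155 163 163]
325 [0.603 0.114 0.258] [18 17 16]
```

View pics/w5.png

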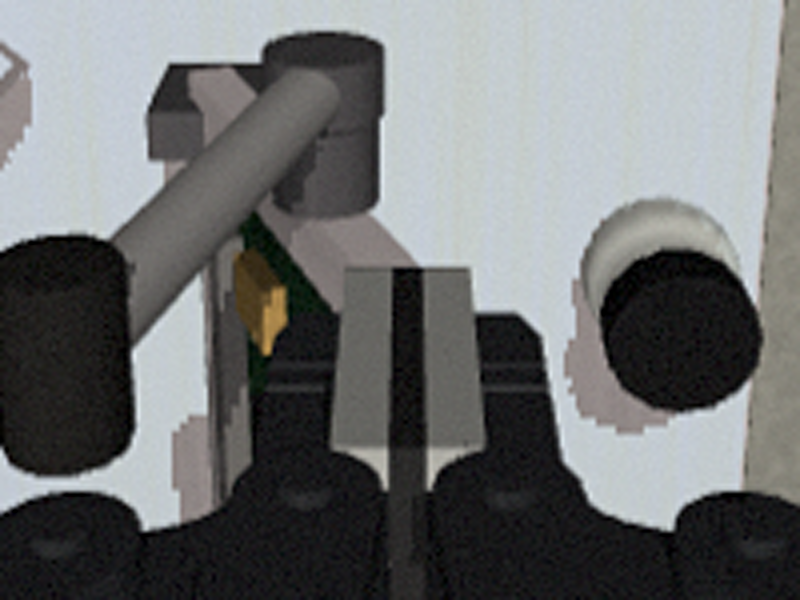

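The wrist depth shows that the closed fingertips end at z≈0.219, while the TCP reads 0.178. The real tip is therefore about 41 mm short of the reported TCP, and it passed just over the foot (top at 0.215) without touching. I'll back out above the foot and repeat the push with the real tip at about 0.18.

```bash
python3 -m creep '{"slide":[[0,0,0.2],[-0.2,0,0.2],[-0.45,0,0.2],[-0.75,0,0.2],[-0.9,0,0.1],[-0.9,0,-0.1],[-0.9,0,-0.26],[-0.9,0,-0.26],[-0.9,0,-0.26]],"twist":[[0,0,0],[0,0,0],[0,0,0],[0,0,0],[0,0,0],[0,0,0],[0,0,0],[0,0,0],[0,0,0]],"fingers":[-1,-1,-1,-1,-1,-1,-1,-1,-1]}'
python3 -m creep '{"slide":[[0.15,0,0],[0.25,0,0],[0.32,0,0],[0.39,0,0],[0.46,0,0],[0.53,0,0],[0.6,0,0]],"twist":[[0,0,0],[0,0,0],[0,0,0],[0,0,0],[0,0,0],[0,0,0],[0,0,0]],"fingers":[-1,-1,-1,-1,-1,-1,-1]}'
python3 - <<'E'
from h import *
w=grab("wrist"); crop(w,"w6",0,0,560,420,1)
E
```

```text
clock: 11.15
position: [0.4704, 0.1016, 0.1398]
ee_rot: [0.0, 0.703, 0.711, 0.0]
contact_force: [1.0, 0.8, -0.0]
width: -0.0002
clock: 11.85
position: [0.5614, 0.1017, 0.1407]
ee_rot: [0.0, 0.703, 0.711, 0.001]
contact_force: [-1.9, 0.0, 8.5]
width: -0.0001
```

View pics/w6.png

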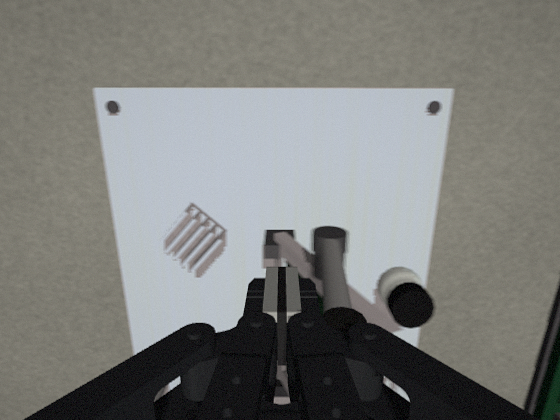

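The fingers have reached the leg and it is now about vertical, with the foot under the linkage at about (345,318). The 8.5 N upward force says the foot is wedging, so I'll raise slightly and keep pushing.

```bash
python3 -m creep '{"slide":[[0,0,0.1],[0,0,0.1],[0.07,0,0.1],[0.14,0,0.1],[0.2,0,0.1],[0.26,0,0.06],[0.32,0,0.02],[0.38,0,0],[0.44,0,0]],"twist":[[0,0,0],[0,0,0],[0,0,0],[0,0,0],[0,0,0],[0,0,0],[0,0,0],[0,0,0],[0,0,0]],"fingers":[-1,-1,-1,-1,-1,-1,-1,-1,-1]}'
python3 - <<'E'
from h import *
w=grab("wrist"); crop(w,"w7",0,0,560,420,1)
E
```

```text
clock: 12.8
position: [0.6265, 0.1015, 0.1381]
ee_rot: [-0.001, 0.703, 0.711, -0.001]
contact_force: [0.4, 0.1, -0.5]
width: -0.0
```

View pics/w7.png

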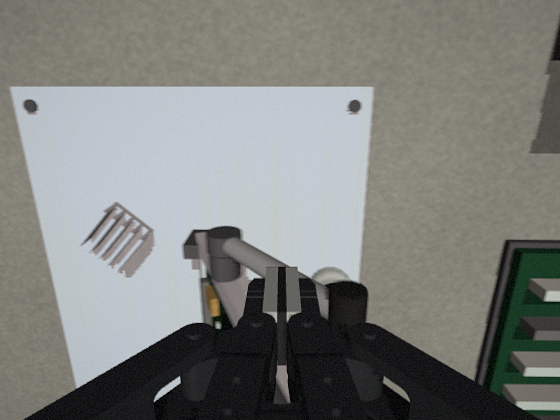

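The leg has gone over and is falling to the back, with the foot at about (348,300). I'll rise, move above the rail with the jaws open, and check the leg.

```bash
python3 -m creep '{"slide":[[-0.1,0,0.25],[-0.1,0,0.5],[0,0,0.74],[0.05,-0.2,0.74],[0.05,-0.45,0.74],[0.05,-0.65,0.74],[0.05,-0.65,0.74],[0.05,-0.65,0.74],[0.05,-0.65,0.74],[0.05,-0.65,0.74]],"twist":[[0,0,0],[0,0,0],[0,0,0],[0,0,0],[0,0,0],[0,0,0],[0,0,0],[0,0,0],[0,0,0],[0,0,0]],"fingers":[-1,-1,-1,1,1,1,1,1,1,1]}'
python3 - <<'E'
from h import *
w=grab("wrist"); crop(w,"w8",0,0,560,420,1)
t=grab("scene"); crop(t,"s8",205,190,365,310,5)
print(proj(w,[.6335,.004,.217]))
E
```

```text
clock: 13.85
position: [0.6338, 0.0052, 0.2504]
ee_rot: [-0.0, 0.703, 0.712, 0.0]
contact_force: [-0.9, -0.2, 0.5]
width: 0.0857
[279.85407518 233.17500542]
```

View pics/w8.png

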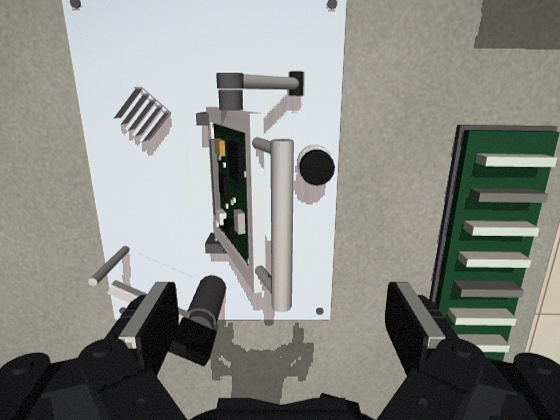

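View pics/s8.png

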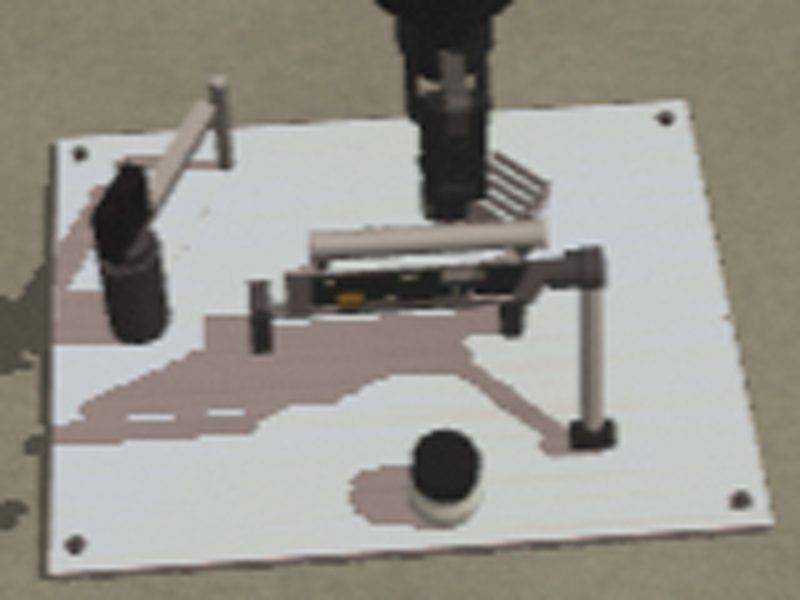

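The leg is fully down behind the carrier (foot at scene crop (592,435)). The rail runs vertically at column 283, predicted 280. I'll measure the open fingertip height before descending.

```bash
python3 - <<'E'
from h import *
w=grab("wrist"); P=cloud(w)
for v in (284,288,300,320): 
    for u in (140,155,165,172,392,400,420): print((u,v),P[v,u].round(3),end=" ")
    print()
print(telemetry.get_state()["position"])
# rail top
q=P[150:300,278:290].reshape(-1,3); q=q[q[:,2]>.19]; print(q.mean(0),q[:,2].max())
s=grab("scene");S=cloud(s); m=(S[...,2]>.255)&(abs(S[...,0]-.634)<.09)&(abs(S[...,1])<.1); a=S[m]; a=a[np.argsort(a[:,2])]; print(a[:40:5].round(3).tolist())
E
```

```text
(140, 284) [ 0.454 -0.15   0.011] (155, 284) [0.586 0.017 0.303] (165, 284) [0.589 0.016 0.302] (172, 284) [0.592 0.016 0.302] (392, 284) [0.677 0.017 0.303] (400, 284) [0.68  0.017 0.302] (420, 284) [ 0.821 -0.152 -0.   ] 
(140, 288) [ 0.454 -0.155  0.012] (155, 288) [0.586 0.016 0.306] (165, 288) [0.59  0.016 0.306] (172, 288) [0.592 0.014 0.302] (392, 288) [0.677 0.015 0.303] (400, 288) [0.679 0.018 0.307] (420, 288) [ 0.822 -0.158  0.   ] 
(140, 300) [0.581 0.012 0.307] (155, 300) [0.589 0.016 0.314] (165, 300) [0.591 0.014 0.31 ] (172, 300) [0.592 0.009 0.303] (392, 300) [0.677 0.011 0.304] (400, 300) [0.677 0.016 0.313] (420, 300) [0.683 0.017 0.314] 
(140, 320) [0.588 0.016 0.326] (155, 320) [0.592 0.014 0.323] (165, 320) [0.592 0.007 0.313] (172, 320) [0.592 0.002 0.306] (392, 320) [0.677 0.004 0.306] (400, 320) [0.677 0.009 0.315] (420, 320) [0.679 0.018 0.327] 
[0.63374696 0.00496895 0.25034361]
[0.63570305 0.00821627 0.21602762] 0.42661734131518414
[[0.68, -0.0, 0.299], [0.682, -0.001, 0.306], [0.688, 0.005, 0.309], [0.689, 0.011, 0.311], [0.688, 0.012, 0.312], [0.69, 0.013, 0.315], [0.689, 0.009, 0.318], [0.689, 0.015, 0.321]]
```

The open tips sit at TCP+0.051, and closed they were at about TCP+0.040, so a TCP of 0.148 puts the rail about 20 mm up the pads. I'll descend and close.

```bash
python3 -m creep '{"slide":[[0.01,0,-0.15],[0.01,0,-0.3],[0.01,0,-0.45],[0.01,0,-0.58],[0.01,0,-0.68],[0.01,0,-0.68],[0.01,0,-0.68],[0.01,0,-0.68]],"twist":[[0,0,0],[0,0,0],[0,0,0],[0,0,0],[0,0,0],[0,0,0],[0,0,0],[0,0,0]],"fingers":[1,1,1,1,1,1,1,1]}'
python3 -m creep '{"slide":[[0,0,0],[0,0,0],[0,0,0],[0,0,0],[0,0,0],[0,0,0],[0,0,0],[0,0,0],[0,0,0],[0,0,0]],"twist":[[0,0,0],[0,0,0],[0,0,0],[0,0,0],[0,0,0],[0,0,0],[0,0,0],[0,0,0],[0,0,0],[0,0,0]],"fingers":[-1,-1,-1,-1,-1,-1,-1,-1,-1,-1]}' 70
python3 - <<'E'
from h import *
w=grab("wrist"); crop(w,"w9",0,0,560,420,1)
E
```

```text
clock: 14.85
position: [0.6362, 0.0041, 0.1496]
ee_rot: [0.001, 0.703, 0.711, 0.001]
contact_force: [0.6, 0.6, -0.6]
width: 0.0853
clock: 15.85
position: [0.6344, 0.0041, 0.1484]
ee_rot: [-0.001, 0.703, 0.711, -0.001]
contact_force: [-4.8, -0.3, 3.6]
width: 0.0119
```

View pics/w9.png

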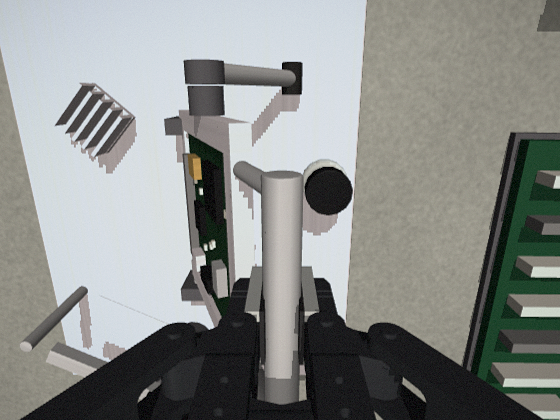

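The rail is held (width 11.9 mm). Now I'll pull along the arc to upright: -74 mm in x and +15 mm in z.

```bash
python3 -m creep '{"slide":[[-0.05,0,0.02],[-0.095,0,0.036],[-0.145,0,0.051],[-0.192,0,0.064],[-0.242,0,0.075],[-0.291,0,0.084],[-0.342,0,0.091],[-0.392,0,0.096],[-0.442,-0.004,0.099],[-0.475,-0.005,0.1],[-0.493,-0.005,0.1],[-0.493,-0.005,0.1],[-0.493,-0.005,0.1],[-0.493,-0.005,0.1]],"twist":[[0,0,0],[0,0,0],[0,0,0],[0,0,0],[0,0,0],[0,0,0],[0,0,0],[0,0,0],[0,0,0],[0,0,0],[0,0,0],[0,0,0],[0,0,0],[0,0,0]],"fingers":[-1,-1,-1,-1,-1,-1,-1,-1,-1,-1,-1,-1,-1,-1]}'
python3 - <<'E'
from h import *
w=grab("wrist"); crop(w,"w10",0,0,560,420,1); P=cloud(w)
s=grab("scene"); crop(s,"s10",205,170,365,310,5)
t=grab("top"); crop(t,"t10",190,150,350,270,5)
E
```

```text
clock: 17.3
position: [0.5635, 0.0033, 0.166]
ee_rot: [0.003, 0.703, 0.711, 0.002]
contact_force: [4.8, -1.1, 5.9]
width: 0.012
```

View pics/w10.png

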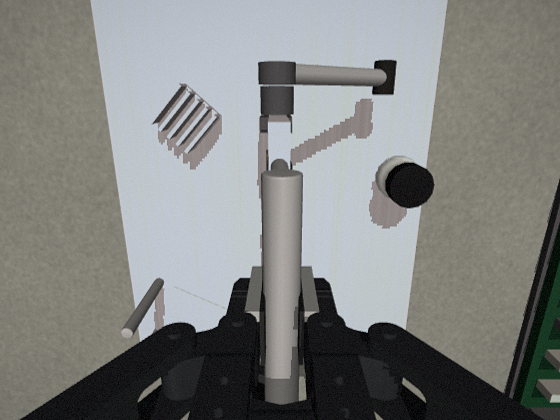

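View pics/s10.png

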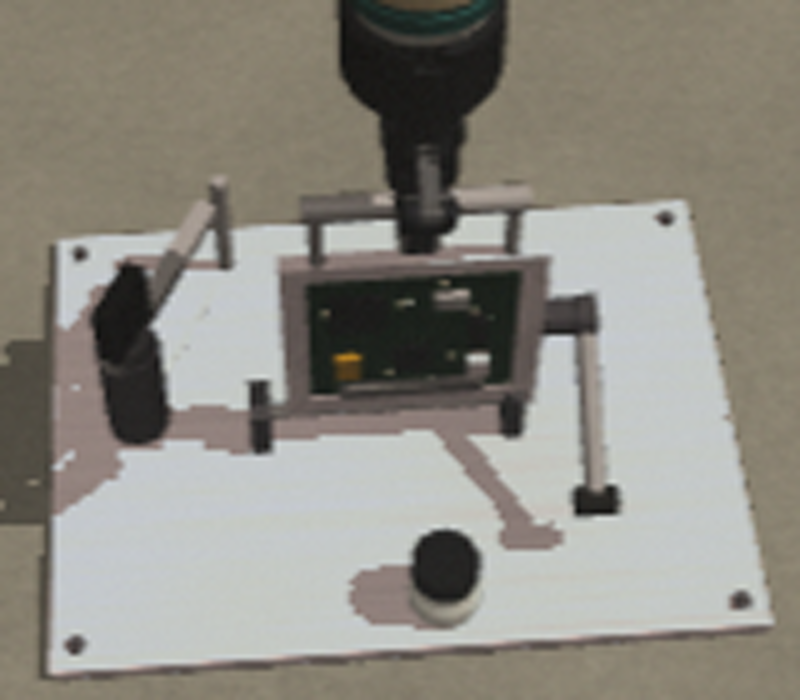

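View pics/t10.png

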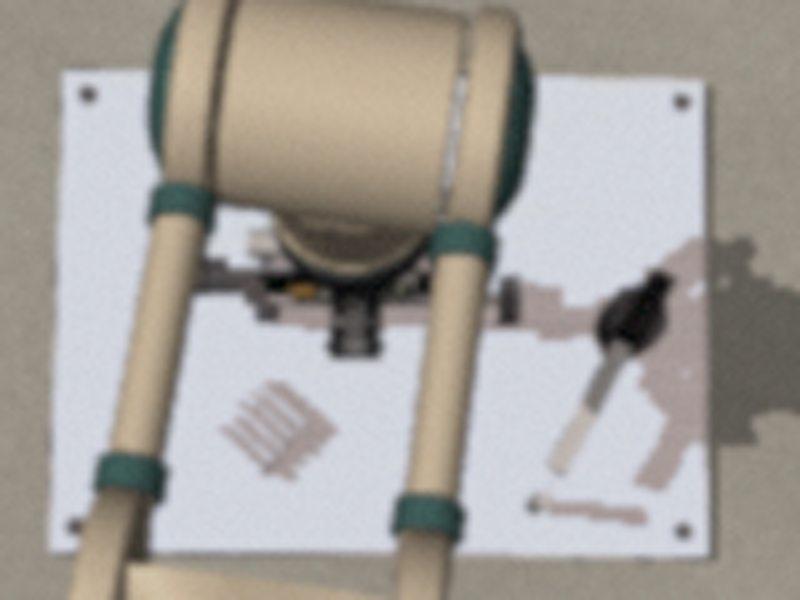

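```bash
python3 - <<'E'
from h import *
s=grab("scene"); P=cloud(s); J=(P-O)@RJ
# back face of frame bottoms/tops: side bars at crop x~293 and 535
for u in (292,537):
    for v in (275,300,330,360,385):
        a,b=round(u/5+205-.4),round(v/5+170-.4); print((u,v),J[b,a].round(4))
# carrier frame points fit
m=(abs(J[...,1])<.075)&(J[...,2]>.05)&(J[...,2]<.175)&(abs(J[...,0])<.04)&(s["depth"]>0)
q=J[m]; k=np.polyfit(q[:,2],q[:,0],1); 
r=q[abs(np.polyval(k,q[:,2])-q[:,0])<.006]; k=np.polyfit(r[:,2],r[:,0],1); print("lean fit",k,len(r))
w=grab("wrist");W=cloud(w);print("rail top",W[190:260:10,282].round(4).tolist()); print("foot",w2j(W[77,385]))
st=telemetry.get_state();print(st["clock"],st["position"],st["contact_force"],st["width"])
E
```

```text
(292, 275) [ 0.0073 -0.0621  0.1757]
(292, 300) [ 0.0065 -0.0628  0.1523]
(292, 330) [ 0.0069 -0.0637  0.1252]
(292, 360) [ 0.0046 -0.0646  0.0928]
(292, 385) [ 0.0009 -0.0654  0.062 ]
(537, 275) [0.0078 0.0643 0.1628]
(537, 300) [0.0075 0.0658 0.1396]
(537, 330) [0.0057 0.0679 0.1085]
(537, 360) [0.0043 0.07   0.0767]
(537, 385) [0.0074 0.0708 0.056 ]
lean fit [0.01288135 0.00326905] 1318
rail top [[0.5632, 0.0555, 0.2307], [0.5633, 0.0522, 0.2308], [0.5633, 0.0489, 0.231], [0.5633, 0.0455, 0.2309], [0.5634, 0.0418, 0.2305], [0.5634, 0.0385, 0.2309], [0.5635, 0.0348, 0.2308]]
foot [0.0811407  0.09164218 0.06202163]
17.55 [0.56359772 0.0032658  0.16603391] [3.89392987 0.09878814 6.29575995] 0.011881660442671933
```

The lean is about 0.013-0.02 rad. I'll hold half a second to check it is at rest, then hand in.

```bash
python3 -m creep '{"slide":[[-0.008,0,0],[-0.015,0,0],[-0.015,0,0],[-0.015,0,0],[-0.015,0,0],[-0.015,0,0],[-0.015,0,0]],"twist":[[0,0,0],[0,0,0],[0,0,0],[0,0,0],[0,0,0],[0,0,0],[0,0,0]],"fingers":[-1,-1,-1,-1,-1,-1,-1]}'
python3 - <<'E'
from h import *
from rig import order
w=grab("wrist");W=cloud(w);print("rail top",W[200,282].round(4),"foot",w2j(W[77,385])); s0=telemetry.get_state()
s1=telemetry.get_state();print(s1["position"],abs(s1["qd"]).max() if hasattr(s1["qd"],'max') else max(map(abs,s1["qd"])),s1["contact_force"],s1["width"])
print(order.sign_off())
E
```

```text
clock: 18.25
position: [0.5617, 0.0032, 0.166]
ee_rot: [0.003, 0.703, 0.711, 0.003]
contact_force: [4.3, -0.7, 6.5]
width: 0.0119
rail top [0.5614 0.0523 0.2311] foot [0.07892614 0.0915633  0.06393724]
[0.56175227 0.00323128 0.16601764] 0.0016538191466649304 [ 4.28276592 -0.47098274  5.94021191] 0.011783889599957218
the job is handed in; nothing more can be done
None
```

All three steps are done and I handed the job in at about 18 s; no verdict was reported, so these are my own last checks:

- **Latch:** I turned it by its grip about 71°. In the wrist and top pictures the finger points at the mark pin to within 1–2°.
- **Prop leg:** It is over centre and down behind the carrier. The foot measured at jig (0.079, 0.092, 0.064) m, which fits the stop at about 2.2 rad.
- **Carrier:** I pulled it up by the rail and am still holding it. It leaned about 0.01 rad from vertical, taken from the rail position and the depth fit of the frame. The finger opening was 11.8 mm, the tool felt about 4 N horizontally, and joint speeds were below 0.002 rad/s.
- **Bystanders:** The heatsink and jar stayed where they were in the pictures, and the arm went nowhere near the other items.

Two things disagreed with the description:

- **Fingertip offset:** The wrist depth showed the real fingertips about 40 mm short of the reported TCP. My first push therefore passed just above the leg's foot without contact. I corrected for this, and the second push worked after an 8.5 N wedge of the foot under the linkage, which I relieved by lifting slightly. By that offset the tips should have cleared the latch grip's top, yet the latch turned, probably on a very shallow grip.
- **Opening readings:** The opening read 10–12 mm on the two bars stated as 14 mm.

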